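# Lay the walnut drawer front on its back against the stop

## Robot

A 6-joint arm with a two-finger parallel gripper is mounted at the origin on the work surface. World frame = base frame: x ahead of the robot, y to its left, z up, the work surface at z = 0. Lengths are in mm, angles in rad, forces in N, time in s.
With the tool pointing down it reaches from about 325 to 775 mm from the base axis. Payload 5.5 kg.
Tool frame: the origin (TCP) lies midway between the tips of the shut fingers; the grasp point (between the pads) lies 19 mm behind it; z points along the fingers, y is the direction in which the jaws open and shut (so a half turn about z gives the same grasp; the last joint's range is limited). The gripper opens to 85 mm and grips with 20 to 120 N. Pads are 22 mm wide; open, the fingers measure 114 mm over their backs; the gripper's body (76 mm by 85 mm) begins 54 mm behind the grasp point. The pads swing forward as they close: fully open they stand 13 mm farther back than shut.
Start: joints at [1.235, 0.091, 1.231, -0, 1.82, -0.057], TCP at [165.125, 576.845, 231.275] pointing down, gripper open.
Joint ranges: [-2.87, 2.87], [-0.86, 2.18], [0.17, 2.46], [-1.51, 4.65], [0.06, 2.69], [-2.65, 2.65]. Speed limits (rad/s): [2.57, 2.57, 3.01, 3.14, 3.14, 3.14].

## Interface

Orientations are given as a rotation vector (axis times angle).
In Python, from station import read_state, read_camera, camera_params, sign_off, boxes_of, cut_out, pinpoint gives the robot as it stands.
- The arm moves only by the tool drive_tool, never from a script. Its argument "moves" is a list of rows, each a list of 7 numbers: the shift along the tool's x, y, z in m, then the turn, a rotation vector about the tool's x, y, z in rad, then the finger opening in m, from 0 to 0.0854. In form: [[tx, ty, tz, ax, ay, az, grip], ...]. A call has 1 to 12 rows; each row shifts and turns the commanded pose from where the row before left it, along the tool's axes as they then stand; what a row does not reach is not made up. A row lasts 1/10 s, in which the tool goes at most 50 mm and 8.59 degrees, less where a joint would pass 70% of its speed; a pose out of reach is approached as far as the arm can. A call with a gripper value outside its range is refused whole. The fingers move at their own pace and stop on an object; the grip force is fixed at half the most. Time passes only in rows, so rows that do not move let the fingers close. It gives the time, the measured TCP pose, the force and the opening at its end, in the units of the state.
- read_state(): the state, without advancing time (a new reading comes with each control period).
- read_camera(name): name is "scene" or "top" or "wrist"; returns the picture (384x512x3 uint8, blue, green, red); there is no depth.
- camera_params(name): a dict with "fx", "fy", "cx", "cy" (pixels), "origin" and "attitude" of the camera in the world; the wrist camera has in their place "hand_eye" (4x4, takes a point from camera to tool coordinates, whose origin is the TCP and whose axes are the flange's). Camera axes: x right, y down, z forward; pixel columns grow to the right and rows downward; lengths in mm; the calibration is good to about 2 mm. A picture is of the moment at which its call begins: read the wrist's pose just before it. camera_params takes no time and is no camera call.
- sign_off(): hands the job in, once; it reports no verdict.
Trained networks look in the newest picture that a camera, given by its name, has taken for a name from the list of things; names that differ only in an ending like _2 or _b are one class to them, and where a whole thing is asked for, a point or a joint stands for the part that bears it (a point fixed in the world has none). Each returns a list of dicts, best first, with "p" (0 to 1); they miss things now and then, are a little off and sometimes report something else, mostly with a low value. They report only what shows in the picture. A call takes as long as a camera call. They do not tell look-alikes from the thing itself.
- boxes_of(camera, label): "location" ([x, y, z] in mm, in world coordinates, good to about 4 mm: the middle of the surface that is visible of it).
- cut_out(camera, label): "mask" (384x512 bool, what is visible of it).
- pinpoint(camera, label): "location" ([x, y, z] in mm, in world coordinates, good to about 4 mm: a listed point, or the origin of a listed thing).
The state is a dict: "clock": time; "joint_pos": joint angles; "dq": joint speeds; "tau": joint torques, N m; "tool_pos": TCP position; "ee_rot": TCP orientation; "force": force on the tool from outside, world axes, zero at the start; "wrist_torque": the same for the moment, N m; "opening": opening from 0.0 (shut) to 1.0 (fully open).
Only numpy, scipy, OpenCV 4.12 (cv2) and the standard library are available. Lean on these libraries where they do the work, as an engineer would, in place of code of your own. Each camera call takes 0.05 s, during which the arm holds its last target.

## Task

Two small drawer fronts stand on edge on the grey bench board, their knobs towards the robot. With fingertip pushes only, tip the dark walnut one over backwards where it stands, so that it lies flat on its back with its knob up, then slide it along the board until its edge sits snug and square against the blue stop strip. Do not pick anything up, and leave the pale oak front standing and everything else where it is.

Things in the scene. Friction and masses are not known exactly. Their poses are not given: they have to be found in the camera images.
- board: Grey fixed board on the bench, 260 (x) x 440 (y) x 12 mm thick. Origin: centre of its underside, at bench height 0; x points away from the robot to the stop, y along the stop, z up. A fixed blue stop strip 20 mm wide runs along its whole far edge (x 110 to 130 mm); its top is 27 mm above the bench, 15 mm above the board's surface.
- stop_face (a point): Middle of the stop strip's face that looks to the robot (110 mm along the board's x axis, 20 mm above the bench); axes as the board's.
- walnut_front: Dark walnut drawer front, loose, 0.2 to 0.35 kg: slab 20 mm thick (x), 150 wide (y), 100 high (z), with a brass knob (26 mm across, 25 mm out) on the middle of its -x face. Origin: centre of its lower edge face. It starts upright on the left or right half of the board, knob to the robot, x axis within 0.15 rad of the board's. Lying knob up, x points down, z to the stop; 20 to 80 mm then remain to the stop.
- walnut_front_top (a point): Centre of the walnut front's upper edge face (100 mm up its z axis); once tipped, this edge is the one that goes against the stop. Axes as the front's.
- walnut_front_bottom (a point): Centre of the walnut front's lower edge face (the front's origin); once tipped, this edge face looks to the robot and is the one to push.
- walnut_front_mid (a point): Centre of the walnut slab; 62 mm above the bench while it stands, 22 mm when it lies flat on the board.
- oak_front: Pale oak drawer front with a steel knob, loose, same sizes, axes and origin as the walnut one, standing beside it on the board (centres about 220 mm apart). Must be left standing.
- glue: White glue bottle with an orange cap, 60 mm across, 150 mm tall, loose, on the bench to the left of the board; origin at its base. Leave alone.
- sanding_block: Cork sanding block with a red sole, 110 x 65 x 32 mm, loose, on the bench to the left; origin under its centre. Leave alone.
- cup: Brown paper cup, 72 mm across, 85 mm tall, loose, on the bench to the left; origin at its base. Leave alone.
- tape: Yellow roll of tape lying flat, 90 mm across, 25 mm tall, loose, on the bench to the right; origin under its centre. Leave alone.
- varnish: Steel can with a green label, 76 mm across, 90 mm tall, loose, on the bench to the right; origin at its base. Leave alone.
- screwdriver: Screwdriver with a red handle, lying on the bench to the right, near the robot, loose. Leave alone.
Things that resemble listed ones, but are neither listed nor needed, are in the scene too. What is shaped like the walnut_front but purple is not meant.

How it is judged:
By the outcome, as a careful person would: the job done as asked, in the order asked, and still so for the second after the job is handed in, with the robot touching nothing.
It also fails if it takes over 43 s, if anything falls off the work surface, if the arm or the gripper's body presses on something with over 40 N, if the wrist force passes 120 N, or if a joint passes its speed limit or range.

## Working session

There is one attempt and no reset: what is moved stays moved. The work goes in short steps, Python scripts to look and compute and a tool call to move; the robot and the scene stay as the last step left them, time stands still between calls to the robot, and variables do not carry over. Pictures are saved under pics/ and viewed, and the job is handed in when it is done.

Besides the shell and the picture viewer there is one more tool, called after "Call:" as name([rows], argument=value, ...), one row to a line, values as JSON. drive_tool: Moves the arm, as the interface text tells. Its arguments: {"type":"object","properties":{"moves":{"type":"array"}},"required":["moves"]}

```bash
mkdir -p pics; ls; python3 - <<'E'
from station import *
import cv2
s=read_state(); print(s['clock'],s['tool_pos'],s['ee_rot'],s['opening'])
for c in ['scene','top']:
    im=read_camera(c); cv2.imwrite(f'pics/{c}0.png',im); print(c,camera_params(c))
    for l in ['walnut_front','oak_front']:
        print(l,[(d['location'],d['p']) for d in boxes_of(c,l)])
    for l in ['walnut_front_top','walnut_front_bottom','walnut_front_mid','stop_face','board','oak_front']:
        print(l,[(d['location'],d['p']) for d in pinpoint(c,l)])
print(camera_params('wrist'))
E
```

```text
pics
0.0 [165.00890953 576.56101779 230.16001554] [-4.36465641e-01 -3.11072401e+00  3.01366537e-03] 1.001998481107866
scene {'fx': 346.7716267299914, 'fy': 346.7716267299914, 'cx': 250.64127100168065, 'cy': 187.8742017366052, 'origin': array([1330.92410915, -207.5264445 ,  678.5652734 ]), 'attitude': array([-1.78432614, -1.42869577,  0.72504515])}
walnut_front [([574.7, -39.8, 74.4], 0.87), ([393.0, 44.8, 73.4], 0.71)]
oak_front [([592.6, 178.5, 72.8], 0.9), ([575.3, -40.4, 72.0], 0.56)]
walnut_front_top [([368.2, 51.8, 100.1], 0.88), ([563.6, -38.8, 112.3], 0.81)]
walnut_front_bottom [([566.7, -43.5, 10.2], 0.66), ([560.8, -43.1, 109.8], 0.6)]
walnut_front_mid [([370.4, 48.1, 47.4], 0.92), ([564.6, -40.5, 62.9], 0.84), ([520.2, -424.0, 3.4], 0.73)]
stop_face [([737.8, 59.2, 17.8], 0.77)]
board [([625.7, 66.5, -0.3], 0.89)]
oak_front [([584.5, 182.0, 9.7], 0.8)]
top {'fx': 348.68818923156704, 'fy': 348.68818923156704, 'cx': 260.45560443887, 'cy': 187.90893468938054, 'origin': array([ 378.73381704,   -6.09819896, 1082.55465197]), 'attitude': array([-2.14039444,  2.12820677, -0.2109556
[... 228 characters left out ...]
walnut_front_bottom [([571.4, -46.2, 14.1], 0.75)]
walnut_front_mid [([370.4, 50.1, 51.6], 0.79), ([566.1, -44.5, 63.9], 0.75)]
stop_face [([736.1, 57.4, 16.8], 0.65)]
board [([626.3, 65.9, 1.4], 0.62)]
oak_front [([580.2, 185.0, 14.8], 0.95)]
{'fx': 285.30990156989054, 'fy': 285.30990156989054, 'cx': 255.91634481203454, 'cy': 193.058964939596, 'hand_eye': array([[ 2.27561078e-04, -9.54838247e-01, -2.97126018e-01,
         7.63747100e+01],
       [ 9.99999909e-01,  1.10226824e-04,  4.11651162e-04,
        -8.32484898e-01],
       [-3.60309017e-04, -2.97126084e-01,  9.54838185e-01,
        -1.43028524e+02],
       [ 0.00000000e+00,  0.00000000e+00,  0.00000000e+00,
         1.00000000e+00]])}
```

View pics/scene0.png

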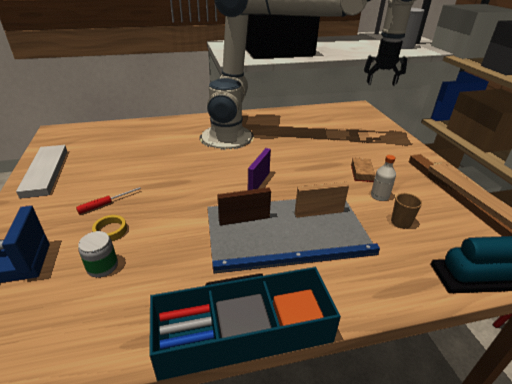

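View pics/top0.png

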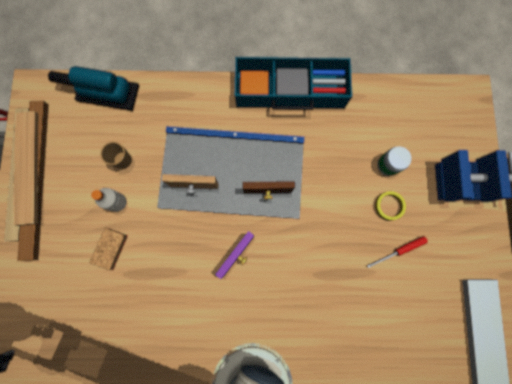

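The picture shows three slabs of the same shape. In top, the walnut one is at (268,186) on the right half of the board, the oak at (190,181), and the purple look-alike at (235,255) off the board. In scene they are at (244,205), (321,200) and (259,168). My choice is the dark brown slab with the brass knob on the board. Next: a close crop to confirm that, and yaw and edge fits.

```bash
cat > h.py <<'E'
import numpy as np, cv2
from scipy.spatial.transform import Rotation as R
from station import *
def proj_plane(cam,uv,z):
    p=camera_params(cam); Rm=R.from_rotvec(p['attitude']).as_matrix()
    uv=np.atleast_2d(uv).astype(float)
    d=np.c_[(uv[:,0]-p['cx'])/p['fx'],(uv[:,1]-p['cy'])/p['fy'],np.ones(len(uv))]@Rm.T
    o=np.array(p['origin']); t=(z-o[2])/d[:,2]
    return o+d*t[:,None]
def px(cam,P):
    p=camera_params(cam); Rm=R.from_rotvec(p['attitude']).as_matrix()
    c=(np.atleast_2d(P)-p['origin'])@Rm
    return np.c_[c[:,0]/c[:,2]*p['fx']+p['cx'],c[:,1]/c[:,2]*p['fy']+p['cy']]
def topedge(mask,trim=4):
    cols=np.where(mask.any(0))[0]; cols=cols[trim:-trim]
    rows=mask[:,cols].argmax(0)-0.5
    return np.c_[cols,rows]
def fit(P):
    vx,vy,x,y=cv2.fitLine(P[:,:2].astype(np.float32),cv2.DIST_HUBER,0,0.01,0.01).ravel()
    if vy<0: vx,vy=-vx,-vy
    return np.arctan2(-vx,vy),(x,y)   # yaw of the line's normal (x axis)
E
python3 - <<'E'
from h import *
im=read_camera('top')
m={}
for l,z in [('walnut_front',112),('oak_front',112),('board',27)]:
    r=cut_out('top',l)
    for d in r[:2]:
        k=d['mask']; ys,xs=np.where(k)
        print(l,d['p'],xs.min(),xs.max(),ys.min(),ys.max(),k.sum())
        e=topedge(k); P=proj_plane('top',e,z); print('  yaw,pt',fit(P),'ends',P[0],P[-1])
# board strip by colour
hsv=cv2.cvtColor(im,cv2.COLOR_BGR2HSV)
b=cv2.inRange(hsv,(105,120,60),(125,255,255)).astype(bool); b[:, :150]=0;b[:,320:]=0;b[:120]=0;b[160:]=0
e=topedge(b,3);P=proj_plane('top',e,27);print('strip',fit(P),P[0],P[-1])
c=cv2.resize(im[110:290,140:320],(720,720),interpolation=cv2.INTER_CUBIC)[:600]
cv2.imwrite('pics/crop1.png',c)
print(read_state()['clock'])
E
```

```text
walnut_front 0.89 242 295 180 198 719
  yaw,pt (np.float32(0.007648663), (np.float32(577.5908), np.float32(-51.199837))) ends [577.05178625  19.27117589 112.        ] [ 580.9358312  -108.71899553  112.        ]
walnut_front 0.7 375 405 191 220 446
  yaw,pt (np.float32(0.0025434056), (np.float32(548.4036), np.float32(-389.84402))) ends [ 542.28767997 -358.42193338  112.        ] [ 539.84771599 -421.10921661  112.        ]
oak_front 0.96 161 218 173 193 793
  yaw,pt (np.float32(-0.0533274), (np.float32(595.15405), np.float32(181.59784))) ends [598.4717258  249.38658209 112.        ] [590.85539351 110.3212603  112.        ]
strip (np.float32(-0.06797858), (np.float32(749.77466), np.float32(59.844925))) [763.67101576 263.76347725  27.        ] [ 734.67694131 -144.65958746   27.        ]
1.1
```

View pics/crop1.png

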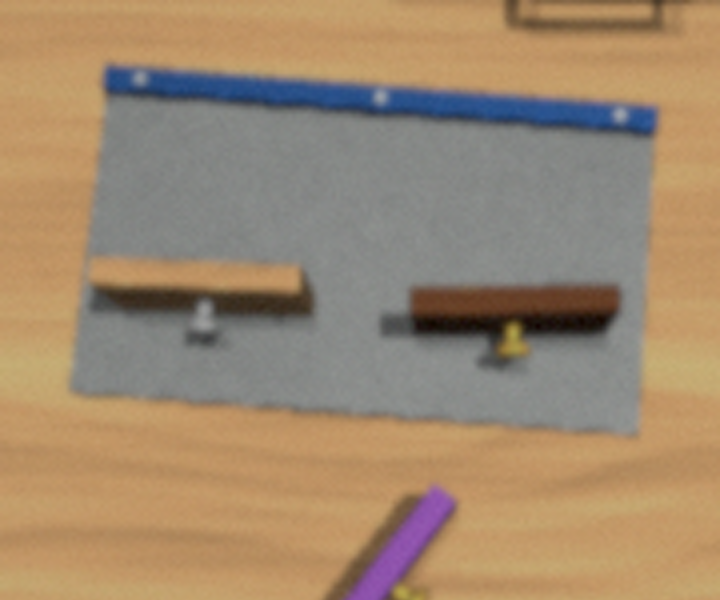

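The crop confirms it: the dark walnut slab with the brass knob is on the board's right half (crop 412–618, 290–330), the oak is on the left, and the purple slab is off the board. Walnut yaw is about +0.02, board yaw about −0.068. I'll move to a pose behind it with the fingers open, so that both push.

Call:
drive_tool([
  [0,0,0,0,0,-0.1,0.0854],
  [0,0,0,0,0,-0.1,0.0854],
  [0,0,0,0,0,-0.1,0.0854],
  [-0.0215,-0.0417,0,0,0,0,0.0854],
  [-0.0215,-0.0417,0,0,0,0,0.0854],
  [-0.0215,-0.0417,0,0,0,0,0.0854],
  [-0.0215,-0.0417,0,0,0,0,0.0854],
  [-0.0215,-0.0417,0,0,0,0,0.0854],
  [-0.0215,-0.0417,0,0,0,0,0.0854],
  [-0.0215,-0.0417,0,0,0,0,0.0854],
  [-0.0215,-0.0417,0,0,0,0,0.0854],
  [-0.0215,-0.0417,0,0,0,0,0.0854],
])

```text
clock: 2.3
tool_pos: [367.0, 204.0, 231.6]
ee_rot: [-0.034, 3.14, 0.001]
force: [0.4, -0.1, -0.8]
opening: 0.994
```

Call:
drive_tool([
  [-0.0215,-0.0417,0,0,0,0,0.0854],
  [-0.0215,-0.0417,0,0,0,0,0.0854],
  [-0.0215,-0.0417,0,0,0,0,0.0854],
  [-0.0215,-0.0417,0,0,0,0,0.0854],
  [-0.0215,-0.0417,0,0,0,0,0.0854],
  [-0.0215,-0.0417,0,0,0,0,0.0854],
  [0,0,0,0,0,0,0.0854],
  [0,0,0,0,0,0,0.0854],
])

```text
clock: 3.1
tool_pos: [500.8, -42.5, 230.8]
ee_rot: [0.03, -3.14, -0.001]
force: [0.0, 0.9, -0.1]
opening: 0.999
```

```bash
python3 - <<'E'
from h import *
s=read_state(); im=read_camera('wrist'); cv2.imwrite('pics/w1.png',im)
for l in ['walnut_front_top','walnut_front_mid']:
    print(l,[(np.round(d['location']),round(d['p'],2)) for d in pinpoint('wrist',l)])
print(read_state()['clock'])
E
```

```text
walnut_front_top [(array([570., -44., 114.]), 0.73)]
walnut_front_mid [(array([567., -44.,  64.]), 0.66), (array([372.,  54.,  55.]), 0.64)]
3.25
```

View pics/w1.png

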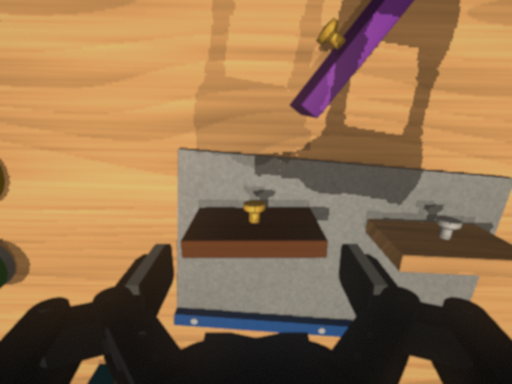

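Call:
drive_tool([
  [0,0,0.037,0,0,0,0.0854],
  [0,0,0.037,0,0,0,0.0854],
  [0,0,0.037,0,0,0,0.0854],
  [0,0,0.036,0,0,0,0.0854],
  [0,0,0,0,0,0,0.0854],
  [0,0,0,0,0,0,0.0854],
])

```text
clock: 3.85
tool_pos: [500.6, -40.7, 85.1]
ee_rot: [0.036, -3.141, -0.0]
force: [-0.3, -0.8, -0.0]
opening: 0.998
```

The wrist view shows the walnut centred between the fingers at (255,230), with the purple slab well clear at (310,100). Next I approach and push.

Call:
drive_tool([
  [-0.018,0,0,0,0,0,0.0854],
  [-0.015,0,0,0,0,0,0.0854],
  [-0.006,0,0,0,0,0,0.0854],
  [-0.006,0,0,0,0,0,0.0854],
  [-0.005,0,0,0,0,0,0.0854],
  [-0.005,0,0,0,0,0,0.0854],
  [0,0,0,0,0,0,0.0854],
])

```text
clock: 4.55
tool_pos: [556.2, -40.5, 84.4]
ee_rot: [-0.033, 3.141, -0.0]
force: [-0.3, 0.0, 0.9]
opening: 0.996
```

```bash
python3 - <<'E'
from h import *
cv2.imwrite('pics/s2.png',cv2.resize(read_camera('scene')[140:280,180:400],None,fx=3,fy=3))
cv2.imwrite('pics/w2.png',read_camera('wrist'))
s=read_state();print(s['clock'],s['tool_pos'],s['force'])
E
```

```text
4.65 [555.62479291 -40.52119372  84.1649628 ] [ 0.03520592  0.71051911 -0.48617945]
```

View pics/s2.png

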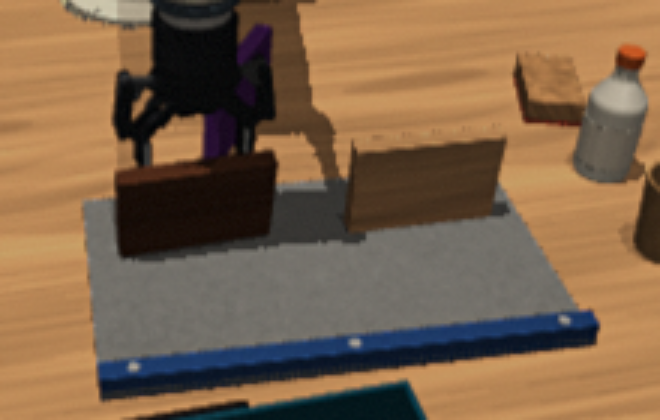

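View pics/w2.png

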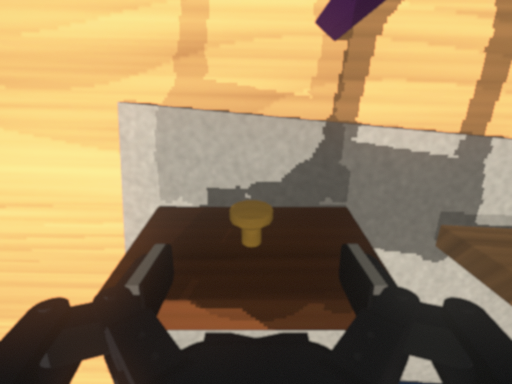

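The scene picture shows the fingers behind the walnut's top edge (crop 140–250, 155). It's only just in contact and tilted very little. Continuing slowly.

Call:
drive_tool([
  [-0.005,0,0,0,0,0,0.0854],
  [-0.005,0,0,0,0,0,0.0854],
  [-0.005,0,0,0,0,0,0.0854],
  [-0.004,0,0,0,0,0,0.0854],
  [0,0,0,0,0,0,0.0854],
])

```text
clock: 5.15
tool_pos: [575.3, -40.1, 84.1]
ee_rot: [0.033, -3.141, -0.0]
force: [-0.7, 0.4, -0.5]
opening: 1.0
```

```bash
python3 - <<'E'
from h import *
cv2.imwrite('pics/s3.png',cv2.resize(read_camera('scene')[140:280,180:400],None,fx=3,fy=3))
s=read_state();print(s['clock'],s['tool_pos'],s['force'])
E
```

```text
5.2 [574.99903479 -40.09525721  84.1303007 ] [ 0.16124977  0.38231013 -0.8160097 ]
```

View pics/s3.png

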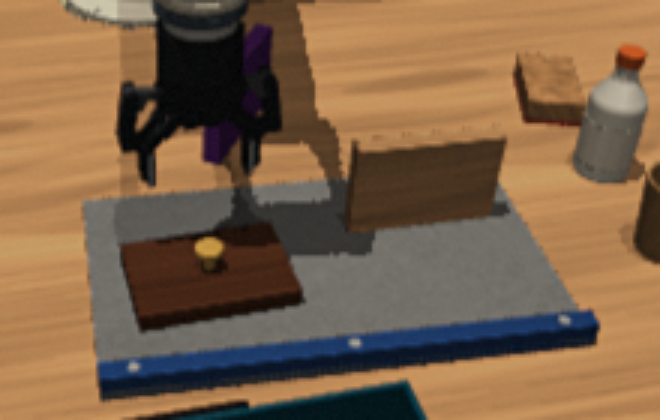

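It has tipped: it lies flat with the knob up (crop 210,250), and the oak still stands. I'll back off, then measure.

Call:
drive_tool([
  [0.02,0,0,0,0,0,0.0854],
  [0.03,0,0,0,0,0,0.0854],
  [0.015,0,0,0,0,0,0.0854],
  [0,0,0,0,0,0,0.0854],
  [0,0,0,0,0,0,0.0854],
])

```text
clock: 5.7
tool_pos: [510.2, -41.6, 84.7]
ee_rot: [-0.033, 3.14, -0.0]
force: [0.2, 0.4, 0.1]
opening: 0.999
```

```bash
python3 - <<'E'
from h import *
for c in ['scene','wrist','top']:
  im=read_camera(c); cv2.imwrite(f'pics/{c}4.png',im)
  for l in ['walnut_front_top','walnut_front_bottom','walnut_front_mid','stop_face','oak_front']:
    print(c,l,[(np.round(d['location']),round(d['p'],2)) for d in pinpoint(c,l)[:2]])
c=cv2.resize(im[120:240,150:320],None,fx=4,fy=4,interpolation=cv2.INTER_CUBIC)
cv2.imwrite('pics/top4c.png',c)
s=read_state();print(s['clock'],s['tool_pos'],s['ee_rot'])
E
```

```text
scene walnut_front_top [(array([673., -40.,  23.]), 0.76), (array([374.,  54., 100.]), 0.59)]
scene walnut_front_bottom [(array([577., -44.,  19.]), 0.66), (array([370.,  51.,  -4.]), 0.56)]
scene walnut_front_mid [(array([369.,  49.,  52.]), 0.97), (array([630., -36.,  23.]), 0.82)]
scene stop_face [(array([734.,  60.,  19.]), 0.63)]
scene oak_front [(array([584., 179.,   9.]), 0.56)]
wrist walnut_front_top []
wrist walnut_front_bottom [(array([369.,  48.,   0.]), 0.97), (array([580., -42.,  23.]), 0.65)]
wrist walnut_front_mid [(array([629., -41.,  23.]), 0.58)]
wrist stop_face []
wrist oak_front []
top walnut_front_top [(array([374.,  49., 101.]), 0.74), (array([ 658., -437.,   -1.]), 0.62)]
top walnut_front_bottom [(array([370.,  49.,  -1.]), 0.71)]
top walnut_front_mid [(array([372.,  51.,  52.]), 0.7), (array([626., -44.,  21.]), 0.68)]
top stop_face [(array([387., 433.,   1.]), 0.7), (array([733.,  56.,  18.]), 0.68)]
top oak_front []
6.6 [509.7854029  -41.4828997   84.27745808] [ 3.33082436e-02 -3.14138830e+00 -1.28665147e-05]
```

View pics/top4c.png

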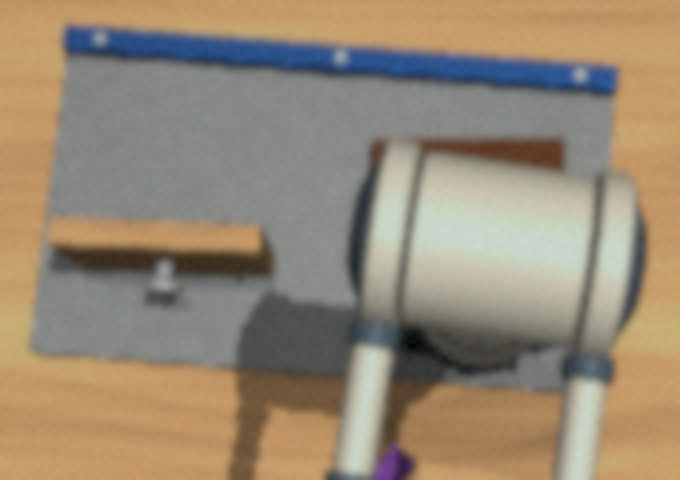

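View pics/wrist4.png

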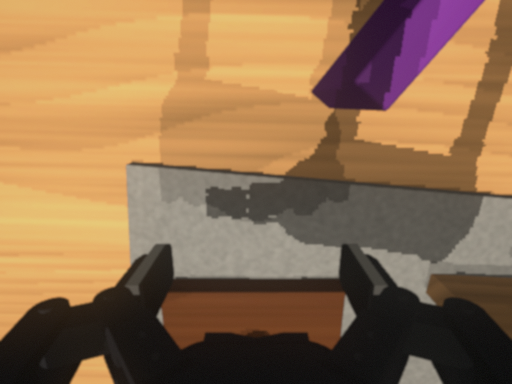

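It lies at about (627,−42) with its bottom edge at x≈578, leaving about 50 mm to the stop. In the wrist picture the bottom edge is at row 285, columns 165–345. Now I align the fingers with the board's yaw and lower them.

Call:
drive_tool([
  [0,0,0.025,0,0,0.087,0.0854],
  [0,0,0.025,0,0,0,0.0854],
  [0,0,0.013,0,0,0,0.0854],
  [0,0,0.006,0,0,0,0.0854],
  [0,0,0.006,0,0,0,0.0854],
  [0,0,0,0,0,0,0.0854],
  [0,0,0,0,0,0,0.0854],
])

```text
clock: 7.3
tool_pos: [510.4, -41.6, 10.2]
ee_rot: [0.103, 3.139, -0.0]
force: [0.4, -0.8, -0.1]
opening: 1.001
```

Call:
drive_tool([
  [-0.015,0,0,0,0,0,0.0854],
  [-0.015,0,0,0,0,0,0.0854],
  [-0.01,0,0,0,0,0,0.0854],
  [-0.005,0,0,0,0,0,0.0854],
  [-0.005,0,0,0,0,0,0.0854],
  [-0.005,0,0,0,0,0,0.0854],
  [-0.005,0,0,0,0,0,0.0854],
  [-0.005,0,0,0,0,0,0.0854],
  [0,0,0,0,0,0,0.0854],
])

```text
clock: 8.2
tool_pos: [575.2, -45.9, 9.3]
ee_rot: [0.103, 3.139, -0.0]
force: [-0.1, 0.3, -1.6]
opening: 0.997
```

```bash
python3 - <<'E'
from h import *
cv2.imwrite('pics/s5.png',cv2.resize(read_camera('scene')[140:280,180:400],None,fx=3,fy=3))
s=read_state();print(s['clock'],s['tool_pos'],s['force'],s['ee_rot'])
E
```

```text
8.25 [574.96121075 -45.87160092   9.23303111] [-0.44665022  0.74118266  0.49279654] [ 1.03432283e-01  3.13962229e+00 -2.49125677e-04]
```

View pics/s5.png

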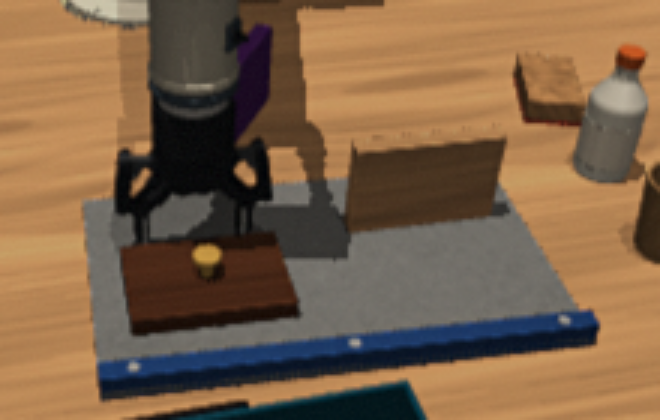

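Contact is made at low force, and the slab has started to square up. Sliding on.

Call:
drive_tool([
  [-0.005,0,0,0,0,0,0.0854],
  [-0.005,0,0,0,0,0,0.0854],
  [-0.005,0,0,0,0,0,0.0854],
  [-0.005,0,0,0,0,0,0.0854],
  [-0.005,0,0,0,0,0,0.0854],
  [-0.004,0,0,0,0,0,0.0854],
  [-0.003,0,0,0,0,0,0.0854],
  [0,0,0,0,0,0,0.0854],
])

```text
clock: 9.05
tool_pos: [607.1, -47.9, 9.4]
ee_rot: [0.103, 3.139, -0.0]
force: [-0.0, -0.5, 0.2]
opening: 1.0
```

```bash
python3 - <<'E'
from h import *
im=read_camera('scene')
for l in ['walnut_front_top','walnut_front_bottom','stop_face']:
    print(l,[(np.round(d['location']),round(d['p'],2)) for d in pinpoint('scene',l)[:2]])
cv2.imwrite('pics/s6.png',cv2.resize(im[190:280,200:400],None,fx=4,fy=4,interpolation=cv2.INTER_CUBIC))
s=read_state();print(s['clock'],s['tool_pos'],s['force'],s['ee_rot'])
E
```

```text
walnut_front_top [(array([715., -50.,  24.]), 0.66), (array([370.,  50., 103.]), 0.53)]
walnut_front_bottom [(array([367.,  52.,   1.]), 0.77), (array([618., -44.,  19.]), 0.61)]
stop_face [(array([737.,  59.,  16.]), 0.79), (array([620., -40.,  19.]), 0.39)]
9.25 [606.6807074  -47.865715     9.46849234] [-0.31063182  0.73746021 -0.35644963] [ 1.03226154e-01  3.13948027e+00 -8.44240780e-05]
```

View pics/s6.png

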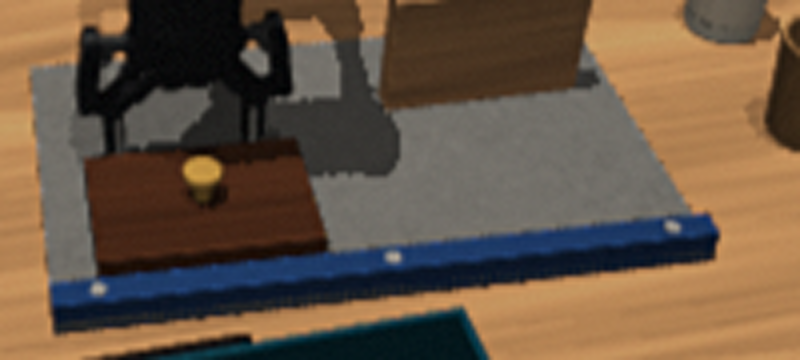

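The slab is nearly parallel to the strip, with a gap of about 10 mm (crop 100–325, row 255–275). I'll creep forward and watch the force.

Call:
drive_tool([
  [-0.003,0,0,0,0,0,0.0854],
  [-0.002,0,0,0,0,0,0.0854],
  [-0.002,0,0,0,0,0,0.0854],
  [-0.001,0,0,0,0,0,0.0854],
  [0,0,0,0,0,0,0.0854],
])

```text
clock: 9.75
tool_pos: [614.8, -48.4, 9.3]
ee_rot: [0.103, 3.14, 0.0]
force: [-0.5, 0.2, 0.8]
opening: 1.0
```

Call:
drive_tool([
  [-0.001,0,0,0,0,0,0.0854],
  [-0.001,0,0,0,0,0,0.0854],
  [0,0,0,0,0,0,0.0854],
])

```text
clock: 10.05
tool_pos: [615.7, -48.4, 9.2]
ee_rot: [-0.103, -3.137, -0.0]
force: [-6.4, 0.8, 2.8]
opening: 0.997
```

Call:
drive_tool([
  [-0.001,0,0,0,0,0,0.0854],
  [0,0,0,0,0,0,0.0854],
  [0,0,0,0,0,0,0.0854],
])

```text
clock: 10.35
tool_pos: [615.7, -48.3, 9.2]
ee_rot: [-0.104, -3.135, -0.001]
force: [-10.5, 1.0, 6.1]
opening: 0.997
```

```bash
python3 - <<'E'
from h import *
im=read_camera('scene')
cv2.imwrite('pics/s7.png',cv2.resize(im[190:280,200:400],None,fx=4,fy=4,interpolation=cv2.INTER_CUBIC))
s=read_state();print(s['clock'],s['tool_pos'],s['force'],s['wrist_torque'])
E
```

```text
10.4 [615.7681221  -48.31198262   9.21301098] [-10.21849889   1.42260882   5.48451705] [ 0.10578461  1.46809969 -0.2079155 ]
```

View pics/s7.png

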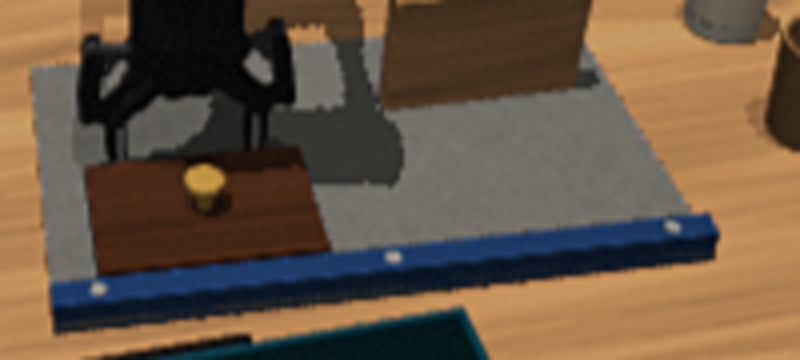

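Force has risen to about 10 N, and the edge meets the strip along its whole length (crop 97–328, row 250–275). One last small press, then retreat straight back and up.

Call:
drive_tool([
  [-0.001,0,0,0,0,0,0.0854],
  [0,0,0,0,0,0,0.0854],
  [0,0,0,0,0,0,0.0854],
])

```text
clock: 10.7
tool_pos: [615.8, -48.3, 9.2]
ee_rot: [-0.104, -3.133, -0.001]
force: [-13.5, 1.9, 8.0]
opening: 0.999
```

Call:
drive_tool([
  [0.003,0,0,0,0,0,0.0854],
  [0.005,0,0,0,0,0,0.0854],
  [0.015,0,0,0,0,0,0.0854],
  [0.03,0,0,0,0,0,0.0854],
  [0.03,0,-0.01,0,0,0,0.0854],
  [0.01,0,-0.035,0,0,0,0.0854],
  [0,0,-0.045,0,0,0,0.0854],
  [0,0,-0.045,0,0,0,0.0854],
  [0,0,-0.045,0,0,0,0.0854],
  [0,0,-0.045,0,0,0,0.0854],
  [0,0,0,0,0,0,0.0854],
  [0,0,0,0,0,0,0.0854],
])

```text
clock: 11.9
tool_pos: [526.5, -42.7, 235.9]
ee_rot: [0.103, 3.136, -0.001]
force: [0.4, -0.3, -0.7]
opening: 1.0
```

```bash
python3 - <<'E'
from h import *
im=read_camera('scene')
cv2.imwrite('pics/s8.png',cv2.resize(im[140:290,180:430],None,fx=3.2,fy=3.2,interpolation=cv2.INTER_CUBIC))
for l in ['walnut_front_top','walnut_front_mid','stop_face']:
    print(l,[(np.round(d['location']),round(d['p'],2)) for d in pinpoint('scene',l)[:2]])
t=read_camera('top'); cv2.imwrite('pics/t8.png',cv2.resize(t[110:240,140:330],None,fx=4,fy=4,interpolation=cv2.INTER_CUBIC))
w=read_camera('wrist'); cv2.imwrite('pics/w8.png',w)
for d in cut_out('wrist','walnut_front')[:2]: 
    ys,xs=np.where(d['mask']); print(d['p'],xs.min(),xs.max(),ys.min(),ys.max())
s=read_state();print(s['clock'],s['tool_pos'],s['force'])
E
```

```text
walnut_front_top [(array([722., -48.,  24.]), 0.93), (array([369.,  53., 102.]), 0.56)]
walnut_front_mid [(array([675., -46.,  25.]), 0.93), (array([370.,  50.,  48.]), 0.74)]
stop_face [(array([737.,  61.,  17.]), 0.81)]
0.91 284 367 0 90
0.69 203 313 238 307
12.25 [525.42791994 -42.49614032 232.89345893] [-0.4431334   0.41337399  0.24576297]
```

View pics/s8.png

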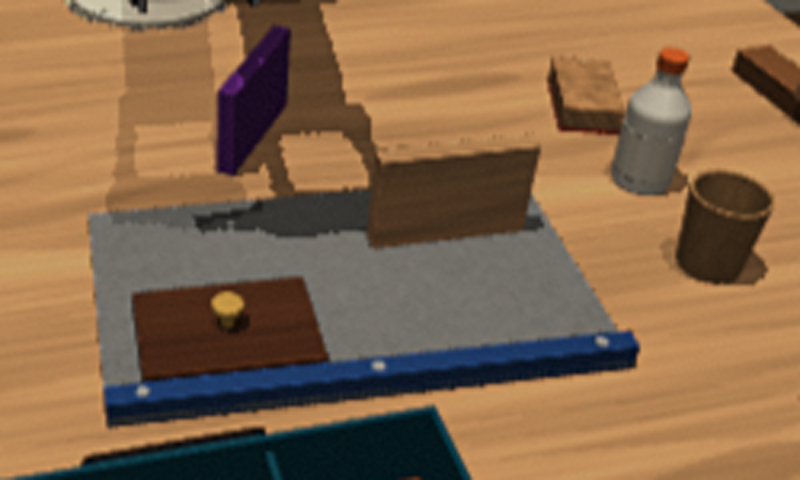

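View pics/t8.png

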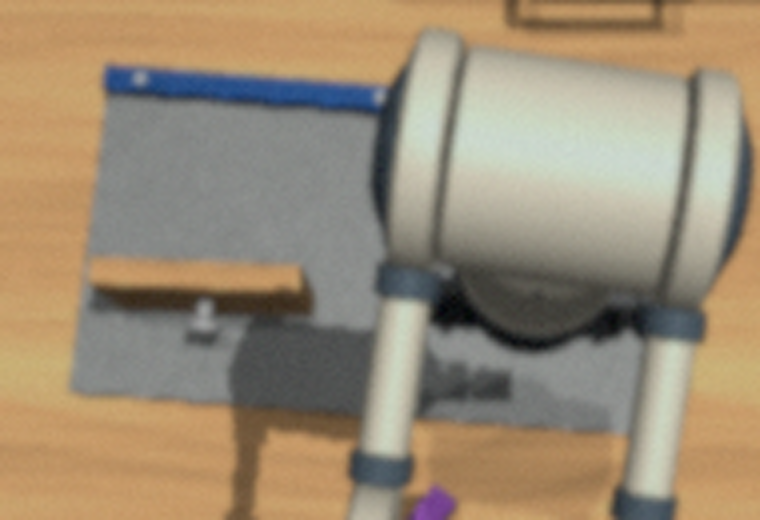

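View pics/w8.png

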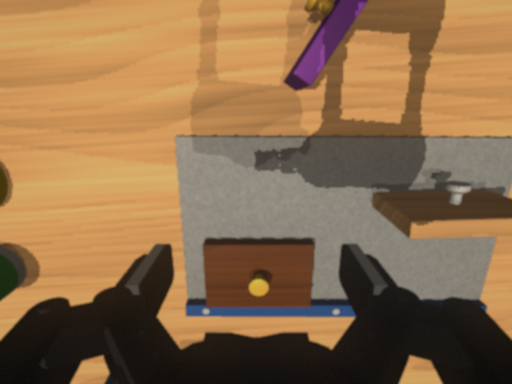

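The front looks flush and square in both views. There is time to spare, so I'll clear the arm out of the top camera's line for one precise check.

Call:
drive_tool([
  [0.02,0.035,0,0,0,0,0.0854],
  [0.02,0.04,0,0,0,0,0.0854],
  [0.02,0.04,0,0,0,0,0.0854],
  [0.01,0.045,0,0,0,0,0.0854],
  [0,0.045,0,0,0,0,0.0854],
  [0,0.045,0,0,0,0,0.0854],
  [0,0.045,0,0,0,0,0.0854],
  [0,0.04,0,0,0,0,0.0854],
  [0,0,0,0,0,0,0.0854],
  [0,0,0,0,0,0,0.0854],
])

```text
clock: 13.25
tool_pos: [477.6, 297.0, 233.2]
ee_rot: [-0.1, -3.138, 0.002]
force: [0.0, 0.0, -0.6]
opening: 1.0
```

```bash
python3 - <<'E'
from h import *
t=read_camera('top'); cv2.imwrite('pics/t9.png',cv2.resize(t[110:290,140:330],None,fx=3.3,fy=3.3,interpolation=cv2.INTER_CUBIC))
hsv=cv2.cvtColor(t,cv2.COLOR_BGR2HSV)
for d in cut_out('top','walnut_front')[:3]:
    k=d['mask']; ys,xs=np.where(k); print(d['p'],xs.min(),xs.max(),ys.min(),ys.max())
    if ys.max()<215 and xs.min()>225 and xs.max()<310:
        e=topedge(k); P=proj_plane('top',e,32); print('top edge',fit(P))
        f=topedge(k[::-1]); f[:,1]=len(k)-1-f[:,1]; P=proj_plane('top',f,32); print('bottom edge',fit(P))
print(read_state()['clock'])
E
```

```text
0.65 245 294 138 172
top edge (np.float32(-0.059156377), (np.float32(729.86127), np.float32(-26.727945)))
bottom edge (np.float32(-0.072379544), (np.float32(624.0897), np.float32(-50.14014)))
0.56 217 253 232 276
13.35
```

View pics/t9.png

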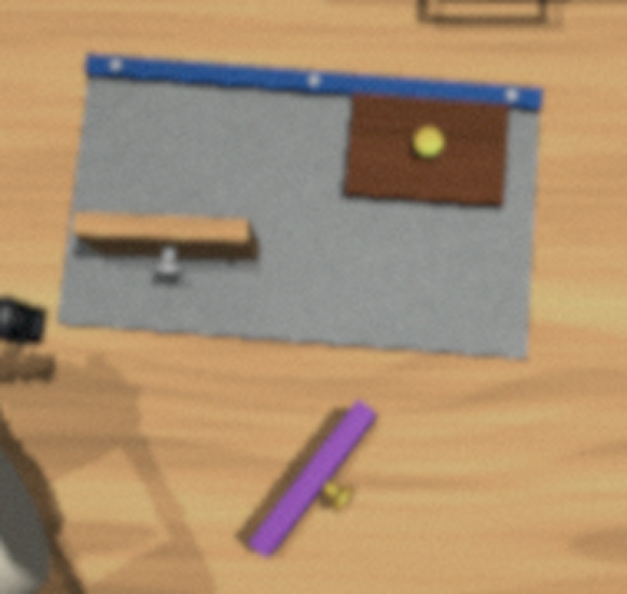

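The top view shows the slab flush along the strip (crop 352–507, row 95–107). Its edge yaws are −0.059 and −0.072, against −0.068 for the board. Oak, purple and the rest are unmoved. Handing in.

```bash
python3 -c "
from station import *
print(sign_off())"
```

```text
the job is handed in; nothing more can be done
None
```

I tipped the walnut front over backwards with a slow push from both fingertips near its top edge. It fell flat with the knob up. I then slid it along the board with the two open fingertips until it pressed on the blue stop at about 13 N, backed off, and handed the job in at about 13.4 s.

**Last checks:**
- **Position:** in the last top and scene pictures there was no visible gap along the stop.
- **Squareness:** the front's two long edges measured −0.059 and −0.072 rad, against −0.068 rad for the stop. These are pixel-limited readings and agree to about 0.01 rad.
- **Other things:** the oak and purple fronts still stand where they were, and the things that show in the last pictures had not visibly moved. The varnish, tape and screwdriver were not checked again at the end, but the arm did not go near them.

**One disagreement:** early estimates of the stop face differed. My edge fit gave x of about 730 mm at mid-strip and the networks gave 733 to 738 mm. I judged the final fit by contact force and the pictures instead.

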